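# Open the filter bay of the bench fume extractor

### The job

Open the filter bay of the fume extractor so that its filter can be changed: press the snap tab in until the louvred lid springs free, then push the lid along and out of its rails until the whole lid is clear of them and lies flat and still on the extractor's top. Only press and push: never lift or tip the lid, and leave the jar on the extractor and the other things on the bench where they are.

Things in the scene. Friction and masses are not known exactly. Their poses are not given: they have to be found in the camera images.
- extractor: low grey metal fume extractor, 320 x 200 mm, fixed to the bench, flat top (deck) 85 mm above the bench. Origin on the bench under its middle; z up; x runs from the snap-tab end (-x) to the hose-spigot end (+x, a 70 mm spigot sticks out 28 mm): the way the lid is pushed. The deck is clear above but for the paint jar and what is listed here
- snap_tab (a joint): how far the snap tab is pressed straight down, m: 0 at rest, 0.008 fully in; it needs up to about 5 N to release, then about 3 N to stay in, and springs back when let go. From about 0.0055 its barb is out of the lid's window and two sprung pins kick the lid about 14 mm in the extractor's +x, within about 0.2 s; the lid is then past the barb and stays released when the tab is let go
- tab_top (a point): middle of the top face of the snap tab, a dark ribbed plastic pad 40 x 40 mm in the middle of the extractor's -x end, behind the lid's rear edge; at rest its top is 14 mm above the deck (99 mm above the bench), fully in 6 mm above the deck. Beside it, 40 to 60 mm either side of the middle, stand the 13 mm tall posts of the two sprung pins
- filter_lid: dark plastic louvred filter lid: loose plate 110 mm long (x), 140 mm wide (y), 6 mm thick, about 120 g, on the deck; it slides with about 1 N. Origin: centre of its underside; axes as the extractor's while seated. Latched, its origin is at x = -49 mm of the extractor; it must go at least 104 mm in +x to be clear of the rails and can go 146 mm before it meets the deck's end edge
- lid_rib (a point): middle of the upright rear (-x) face of the finger rib on the lid. The rib is 80 mm wide across the lid, 14 mm tall above the lid's top (20 mm above the deck), sloping down on its +x side. The point is 7 mm above the lid's top and 50 mm ahead (+x) of the lid's rear edge; behind the rib is flat plate for a fingertip, up to a 32 x 14 mm window near the rear edge that shows the tab's barb
- rails_end (a point): point on the deck midway between the +x ends of the two rails (x = 0, y = 0 of the extractor), axes as the extractor's. Each rail is 104 mm long, 11 mm tall, 65 to 77 mm either side of the middle; its lip laps 5 mm over the lid's edge. From here on the deck is bare up to an 8 mm tall edge 152 mm ahead (+x) and edges 93 mm to either side; the filter bay is 10 to 86 mm behind
- lid_corner_a (a point): rear left corner (-x, +y) of the lid's underside, 55 mm behind and 70 mm left of its centre
- lid_corner_b (a point): rear right corner (-x, -y) of the lid's underside, 55 mm behind and 70 mm right of its centre
- paint_jar: small glass paint jar with a white lid, 32 mm across and 42 mm tall, standing on the extractor's rear corner beside the snap tab; origin at the centre of its underside. Leave it alone
- model_truck: red die-cast model pickup, 158 x 60 x 57 mm, on the bench beside the extractor; origin on the bench under its middle. Leave it alone
- dropper: white plastic dropper bottle, 28 mm across and 76 mm tall, on the bench close beside the extractor; origin at the centre of its underside. Leave it alone
- sanding_block: cork sanding block, 70 x 45 x 25 mm, on the bench close beside the extractor; origin at the centre of its underside. Leave it alone
- brush_pot: glass pot full of paint brushes, 76 mm across, 200 mm tall with the brushes, on the bench; origin at the centre of its underside. Leave it alone
- round_tin: bare metal round tin, 84 mm across and 45 mm tall, on the bench; origin at the centre of its underside. Leave it alone
- glue_bottle: white glue bottle with orange cap, 56 mm across and 130 mm tall, on the bench; origin at the centre of its underside. Leave it alone
- screwdriver: screwdriver lying on the bench, about 200 mm long; origin under it on the bench. Leave it alone
Not all that is in view belongs to the job. There is more than one size of the filter_lid; the one meant has the size given above.

How it is judged:
On the way, in this order (a step that is already met when the one before it is completed fails the run):
1. the snap tab is pressed in far enough to release the lid (value of joint snap_tab above 0.0055 m), for 0.05 s.
2. the released lid is pushed wholly out of its rails (x of each of lid_corner_a, lid_corner_b in the frame of extractor above 0 m), for 0.1 s.
At the end, for the whole second after the job is handed in: Both rear corners of the lid are beyond the ends of the rails (x > 0 of the extractor), the lid lies flat on the deck (within 4 mm in height and 0.06 rad), at rest, and the snap tab has sprung back (all of step 2 and z of filter_lid in the frame of extractor between 0.081 and 0.089 m and angle between filter_lid's own z axis and vertical below 0.06 rad and linear speed of filter_lid below 0.01 m/s and value of joint snap_tab below 0.002 m); the robot touches nothing.
It fails at once if the lid is lifted or tipped off the deck (more than 12 mm up, or 0.2 rad) (z of filter_lid in the frame of extractor above 0.097 m or angle between filter_lid's own z axis and vertical above 0.2 rad).
It fails at once if the jar or another bystander is moved more than 15 mm or tipped (distance of any of paint_jar, model_truck, dropper, sanding_block, brush_pot, round_tin, glue_bottle, screwdriver from where it was at the start of the episode above 0.015 m or angle between any of paint_jar, model_truck, dropper, sanding_block, brush_pot, round_tin, glue_bottle's own z axis and vertical above 0.3 rad).
It also fails if it takes over 38 s, if anything falls off the work surface, if the arm or the gripper's body presses on something with over 40 N, if the wrist force passes 120 N, or if a joint passes its speed limit or range.

### The arm

A 7-joint arm with a two-finger parallel gripper is mounted at the origin on the work surface. World frame = base frame: x ahead of the robot, y to its left, z up, the work surface at z = 0. Lengths are in m, angles in rad, forces in N, time in s.
With the tool pointing down it reaches from about 0.35 to 0.9 m from the base axis. Payload 8.1 kg.
Tool frame: the origin (TCP) lies midway between the tips of the shut fingers; the grasp point (between the pads) lies 19 mm behind it; z points along the fingers, y is the line along which they close (so a half turn about z gives the same grasp; the last joint's range is limited). The gripper opens to 92 mm and grips with 3 to 60 N. Pads are 19 mm wide; open, the fingers measure 130 mm over their backs; the gripper's body (75 mm by 190 mm) begins 47 mm behind the grasp point.
Start: joints at [1.118, 0.434, 0.025, 1.573, -0.012, 1.134, -0.075], TCP at [0.214, -0.587, 0.227] pointing down, gripper open.
Joint ranges: [-2.62, 2.62], [-0.44, 2.09], [-1.27, 1.32], [0.08, 2.57], [-1.32, 4.46], [0.12, 2], [-2.74, 2.74]. Speed limits (rad/s): [2.22, 2.22, 3.01, 3.01, 3.14, 3.14, 3.14].

### API

Orientations are given as a rotation vector (axis times angle).
In Python, from cell import readout, get_image, calibration, ticket gives the robot as it stands. The module is installed in compiled form; this text tells all that it offers.
- The arm moves only by the tool move_arm, never from a script. Its argument "series" is a list of rows, each a list of 6 numbers: the shift along the world's x, y, z as a fraction of full scale, then the turn, a rotation vector about the world's x, y, z as a fraction of full scale. A call has 1 to 5 rows; each row is the pose to reach, as a shift and turn from the pose commanded when the call began; what a row does not reach only later rows make up. Full scale, the value 1, is 0.75 m for a shift and 60 degrees for a turn. A row lasts 1/10 s, in which the tool goes at most 50 mm and 8.59 degrees, less where a joint would pass 70% of its speed; a pose out of reach is approached as far as the arm can. A call with a number of a shift or a turn outside -1 to 1 is refused whole. A call with a gripper value outside its range is refused whole. "claw" is the opening, from -1 (shut) to 1 (fully open), so that 0 is half open, set as the call begins (left out, the last holds). The fingers move at their own pace and stop on an object; "squeeze" is the grip in N (left out, the last holds). Time passes only in rows, so rows that repeat a pose let the fingers close. It gives the time, the measured TCP pose, the force, the opening and the grip force at its end, in the units of the state.
- readout.observe(): the state, without advancing time (a new reading comes with each control period).
- get_image(name): name is "scene" or "top" or "wrist"; returns (picture, depth): 480x640x3 uint8, red, green, blue; 480x640 float32, m along the optical axis (not along the pixel's ray), 0 where there is no reading.
- calibration(name): a dict with "fx", "fy", "cx", "cy" (pixels), "k1" (the pictures are not rectified: a ray, as slopes to the right and down, at radius r is drawn at 1 + k1 r^2 times it, then the intrinsics apply), "view" (4x4, takes a point from world to camera coordinates); the wrist camera has in their place "mount" (4x4, takes a point from camera to tool coordinates, whose origin is the TCP and whose axes are the flange's). Camera axes: x right, y down, z forward; pixel columns grow to the right and rows downward; lengths in m; the calibration is good to about 2 mm. A picture is of the moment at which its call begins: read the wrist's pose just before it. calibration takes no time and is no camera call.
- ticket.sign_off(): hands the job in; it is judged then, once.
The state is a dict: "clock": time; "joints": joint angles; "dq": joint speeds; "joint_efforts": joint torques, N m; "position": TCP position; "ee_rot": TCP orientation; "force": force on the tool from outside, world axes, zero at the start; "ft_torque": the same for the moment, N m; "width": opening from 0.0 (shut) to 1.0 (fully open); "gripper_force": force on a finger pad.
Only numpy, scipy, OpenCV 4.12 (cv2) and the standard library are available. Lean on these libraries where they do the work, as an engineer would, in place of code of your own. Each camera call takes 0.05 s, during which the arm holds its last target. There are 200 camera calls.

## Working session

There is one attempt and no reset: what is moved stays moved. The work goes in short steps, Python scripts to look and compute and a tool call to move; the robot and the scene stay as the last step left them, time stands still between calls to the robot, and variables do not carry over. Pictures are saved under pics/ and viewed, at most 10 in all, crops included, and the job is handed in when it is done.

Besides the shell and the picture viewer there is one more tool, called after ">>>" as a command line: name --pt "numbers of a row" for each row, then --argument value for the rest. move_arm: Moves the arm, as the interface text tells. Shift numbers are shares of 0.75 m and turn numbers shares of 60 degrees, none past 1 either way. Its arguments: {"type":"object","properties":{"series":{"type":"array"},"claw":{"type":"number"},"squeeze":{"type":"number"}},"required":["series"]}

```bash
mkdir -p pics; cat > h.py <<'E'
import numpy as np, cv2
from cell import readout, get_image, calibration, ticket
from scipy.spatial.transform import Rotation as R
def cam(name,st=None):
    c=calibration(name)
    if 'view' in c: T=np.linalg.inv(np.array(c['view']))
    else:
        W=np.eye(4);W[:3,:3]=R.from_rotvec(st['ee_rot']).as_matrix();W[:3,3]=st['position'];T=W@np.array(c['mount'])
    return c,T
def rays(c,uv):
    K=np.array([[c['fx'],0,c['cx']],[0,c['fy'],c['cy']],[0,0,1.]])
    return cv2.undistortPoints(np.array(uv,float).reshape(-1,1,2),K,np.array([c['k1'],0,0,0.])).reshape(-1,2)
def toplane(c,T,uv,z):
    r=rays(c,uv);d=np.c_[r,np.ones(len(r))]@T[:3,:3].T
    return T[:3,3]+d*((z-T[2,3])/d[:,2])[:,None]
def todepth(c,T,uv,dep):
    r=rays(c,uv);d=np.array([dep[int(v),int(u)] for u,v in uv])
    return (np.c_[r,np.ones(len(r))]*d[:,None])@T[:3,:3].T+T[:3,3]
E
python3 - <<'E'
from h import *
for n in('top','scene'):
    p,d=get_image(n);cv2.imwrite(f'pics/{n}0.png',p[:,:,::-1]);np.save(n+'d.npy',d)
s=readout.observe();print(s)
c,T=cam('top');print(T,c)
E
```

```text
{'clock': 0.1, 'joints': array([ 1.11839258,  0.43517371,  0.0249707 ,  1.57398754, -0.01158529,
        1.13400628, -0.07508445]), 'dq': array([ 1.61430212e-03, -2.80430362e-03,  3.70404999e-05, -3.07361869e-03,
       -5.26587377e-04,  4.61353647e-04, -8.91101345e-04]), 'joint_efforts': array([ 2.42943352e-03, -6.69133759e+01,  9.87593047e-01, -3.15147686e+01,
       -6.05520420e-02,  3.74202139e-02, -1.90351095e-06]), 'position': array([ 0.21398816, -0.58674345,  0.22601793]), 'ee_rot': array([-3.09231997e+00, -5.46364447e-01,  6.09166774e-04]), 'force': array([-0.13803914,  0.20596429,  0.88130373]), 'ft_torque': array([-0.02310231, -0.00904566, -0.0029445 ]), 'gripper_force': 0.0, 'width': 1.00161570608994}
[[ 5.60932325e-02 -9.72448879e-01  2.26266936e-01  2.17853259e-01]
 [-9.98425349e-01 -5.47722672e-02  1.21169953e-02 -5.93446120e-04]
 [ 6.09994613e-04 -2.26590326e-01 -9.73989965e-01  1.26598768e+00]
 [ 0.00000000e+00  0.00000000e+00  0.00000000e+00  1.00000000e+00]] {'fx': 444.3692758489158, 'fy': 444.3692758489158, 'cx': 310.5280211502119, 'cy': 238.98629691763463, 'k1': -0.08148315229841131, 'view': array([[ 5.60932325e-02, -9.98425349e-01,  6.09994613e-04,
        -1.35848508e-02],
       [-9.72448879e-01, -5.47722672e-02, -2.26590326e-01,
         4.98679213e-01],
       [ 2.26266936e-01,  1.21169953e-02, -9.73989965e-01,
         1.18377349e+00],
       [ 0.00000000e+00,  0.00000000e+00,  0.00000000e+00,
         1.00000000e+00]])}
```

View pics/top0.png

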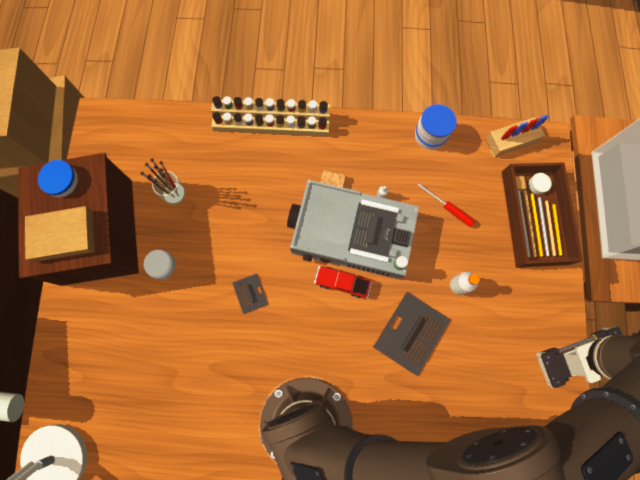

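View pics/scene0.png

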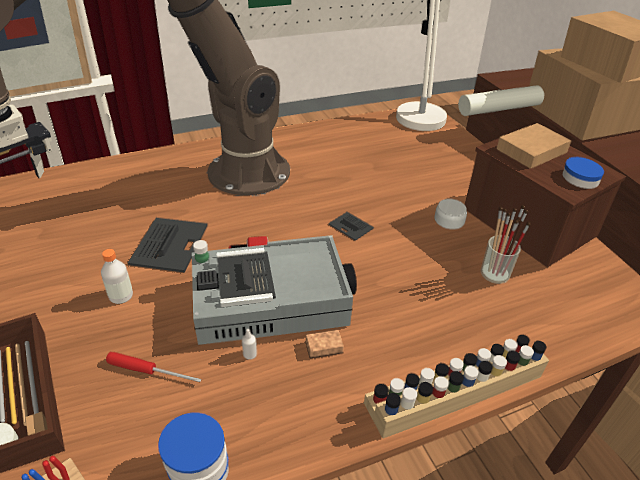

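The top view shows three lid-like plates: one seated in the extractor's rails at (373,230), a small one on the bench at (250,293) and a large one on the bench at (412,333). The seated one fits, because it is on the deck behind the rails with the tab at (402,232). The jar is at (401,262) and the spigot at (293,215), so extractor +x points left in the image. I'll confirm this in an enlarged crop.

```bash
python3 - <<'E'
from h import *
p=cv2.imread('pics/top0.png');cv2.imwrite('pics/crop1.png',cv2.resize(p[170:285,280:430],None,fx=5,fy=5,interpolation=cv2.INTER_CUBIC))
d=np.load('topd.npy');c,T=cam('top')
v,u=np.mgrid[165:290,275:435];uv=np.c_[u.ravel(),v.ravel()]
P=todepth(c,T,uv,d);m=(P[:,2]>.075)&(P[:,2]<.12)
M=np.zeros((480,640),np.uint8);M[uv[m,1],uv[m,0]]=255
n,l,s,_=cv2.connectedComponentsWithStats(M);k=1+s[1:,4].argmax();print(s[1:])
q=P[l[uv[:,1],uv[:,0]]==k]
print(cv2.minAreaRect((q[:,:2]*1000).astype(np.float32)))
dk=q[(q[:,2]<.095)];print(np.median(dk[:,2]))
print(todepth(c,T,[(402,231),(405,240),(375,228),(401,261),(340,220),(385,205),(365,235)],d))
E
```

```text
[[ 288  180  130   95 8039]
 [ 385  187    1    2    2]]
((537.40478515625, -93.43037414550781), (348.9482727050781, 199.71585083007812), 79.5009765625)
0.08481942107811857
[[ 0.52549259 -0.23324532  0.09781915]
 [ 0.49980147 -0.24079135  0.10195108]
 [ 0.52828166 -0.15867677  0.10320569]
 [ 0.4365672  -0.22535568  0.12826542]
 [ 0.55126877 -0.06418509  0.08208372]
 [ 0.60102989 -0.18765828  0.08474349]
 [ 0.51646738 -0.13630718  0.06617743]]
```

View pics/crop1.png

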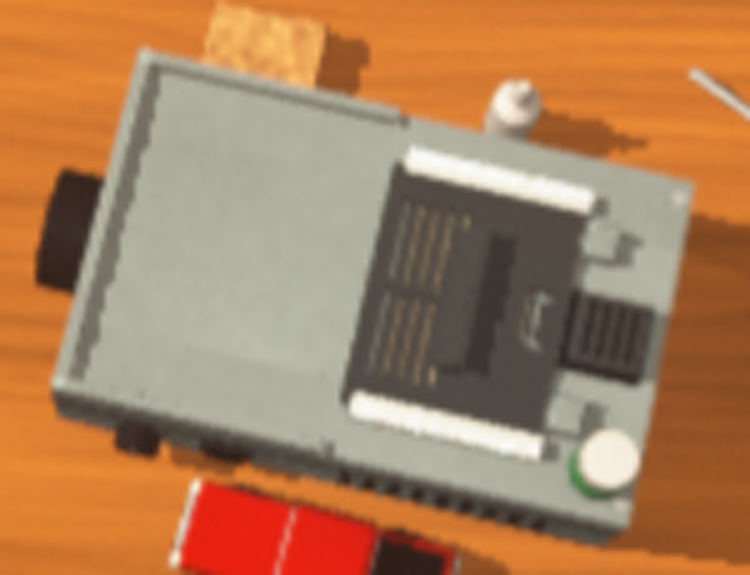

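Confirmed: the seated lid is in the white rails, at crop (470,290). The tab is at crop (607,335), the window at (535,320), the rib's rear face at (490,300) and the jar at (605,460). Next I'll work out the tab's position and the frame.

```bash
python3 - <<'E'
from h import *
c,T=cam('top')
f=lambda uv,z: toplane(c,T,(np.array(uv)+.5)/5-.5+[280,170],z)
x=np.array([.182,.983]);x/=np.linalg.norm(x);y=np.array([-x[1],x[0]]);o=np.array([.5349,-.1072])
for n,uv,z in [('tab',[(570,290),(655,305),(640,382),(562,365)],.099),('lid',[(400,168),(585,205),(550,428),(347,400)],.091),('ribback top',[(513,236),(483,376)],.105),('jar',[(610,455)],.127),('deckcorner',[(692,185),(630,530),(148,50),(57,390)],.087)]:
    P=f(uv,z)[:,:2];print(n,P.round(4).tolist(),P.mean(0).round(4),'local',np.c_[(P-o)@x,(P-o)@y].round(3).tolist())
E
```

```text
tab [[0.5334, -0.21], [0.5276, -0.2565], [0.4843, -0.2486], [0.4913, -0.2062]] [ 0.5092 -0.2303] local [[-0.101, -0.017], [-0.148, -0.02], [-0.148, 0.024], [-0.105, 0.025]]
lid [[0.6001, -0.116], [0.5847, -0.2191], [0.458, -0.2016], [0.4673, -0.0914]] [ 0.5275 -0.157 ] local [[0.003, -0.066], [-0.101, -0.069], [-0.107, 0.058], [0.003, 0.069]]
ribback top [[0.5604, -0.1774], [0.4815, -0.1627]] [ 0.5209 -0.17  ] local [[-0.064, -0.038], [-0.064, 0.042]]
jar [[0.438, -0.2272]] [ 0.438  -0.2272] local [[-0.136, 0.073]]
deckcorner [[0.6011, -0.2797], [0.4053, -0.2464], [0.6629, 0.0274], [0.4648, 0.0656]] [ 0.5335 -0.1083] local [[-0.158, -0.096], [-0.16, 0.102], [0.156, -0.101], [0.157, 0.1]]
```

>>> move_arm --pt "0.05 0.05 0 0 0 0.14" --pt "0.1 0.1 0 0 0 0.28" --pt "0.15 0.15 0 0 0 0.42" --pt "0.2 0.2 0 0 0 0.56" --pt "0.24 0.25 0 0 0 0.7" --claw -1

```text
clock: 0.6
position: [0.3889, -0.4058, 0.2265]
ee_rot: [-2.687, -1.627, 0.0]
force: [0.8, -1.3, 0.2]
width: 0.611
gripper_force: 0.0
```

>>> move_arm --pt "0.04 0.055 -0.01 0 0 0.14" --pt "0.08 0.11 -0.02 0 0 0.29" --pt "0.12 0.17 -0.04 0 0 0.29" --pt "0.156 0.223 -0.06 0 0 0.29" --pt "0.156 0.223 -0.06 0 0 0.29"

```text
clock: 1.1
position: [0.507, -0.2332, 0.1802]
ee_rot: [-2.406, -2.015, -0.003]
force: [0.3, 0.3, 0.3]
width: 0.181
gripper_force: 0.0
```

```bash
python3 - <<'E'
from h import *
s=readout.observe();p,d=get_image('wrist');cv2.imwrite('pics/w1.png',p[:,:,::-1]);np.save('w1d.npy',d)
np.savez('w1s.npz',position=s['position'],ee_rot=s['ee_rot'])
print(s['position'],s['ee_rot'],s['force'],s['width'],R.from_rotvec(s['ee_rot']).as_matrix().round(3).tolist())
E
```

```text
[ 0.50701464 -0.23323904  0.18021121] [-2.40566043 -2.01523307 -0.00348454] [0.30053474 0.33628369 0.26398791] 0.18127455097582063 [[0.175, 0.985, -0.0], [0.985, -0.175, 0.004], [0.004, -0.001, -1.0]]
```

View pics/w1.png

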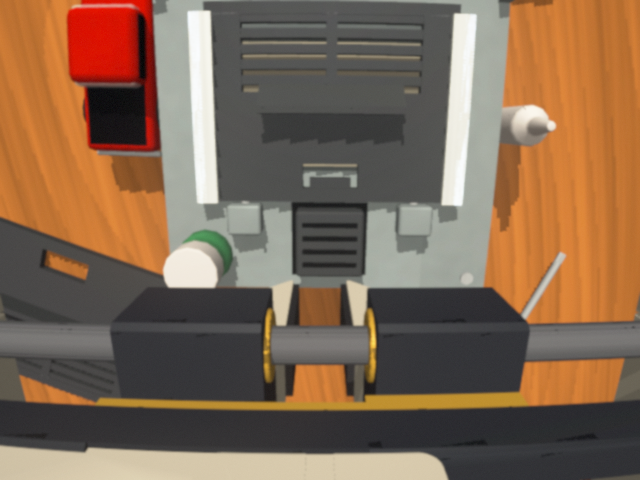

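The wrist view shows the tab pad with corners near (294,204), (366,204), (364,276) and (294,276). The lid's rear edge is at row 204, the rib's rear face at about row 112, and the jar is at (195,260).

```bash
python3 - <<'E'
from h import *
s=np.load('w1s.npz');c,T=cam('wrist',s);d=np.load('w1d.npy')
x=R.from_rotvec(s['ee_rot']).as_matrix()[:2,0]
for n,uv,z in [('tab',[(295,204),(366,204),(364,277),(294,277)],.099),('lidrear',[(218,203),(442,205)],.091),('ribtop',[(259,111),(407,111)],.105),('rails rear',[(204,203),(452,205)],.096),('jar',[(193,270)],.127)]:
    P=toplane(c,T,uv,z);print(n,P.mean(0).round(4),P[:,:2].round(4).tolist(),todepth(c,T,uv,d)[:,2].round(3))
P=toplane(c,T,[(218,203),(442,205)],.091);v=P[0]-P[1];print('ext yaw',np.degrees(np.arctan2(v[1],v[0]))-90, 'tool yaw',np.degrees(np.arctan2(x[1],x[0])))
E
```

```text
tab [ 0.5148 -0.2305  0.099 ] [[0.499, -0.2052], [0.539, -0.2123], [0.5313, -0.256], [0.49, -0.2486]] [0.086 0.086 0.086 0.085]
lidrear [ 0.5188 -0.2101  0.091 ] [[0.4534, -0.1979], [0.5842, -0.2224]] [0.086 0.085]
ribtop [ 0.5289 -0.1584  0.105 ] [[0.4901, -0.1515], [0.5676, -0.1652]] [0.107 0.092]
rails rear [ 0.5177 -0.209   0.096 ] [[0.4467, -0.1958], [0.5888, -0.2222]] [0.085 0.086]
jar [ 0.4414 -0.2257  0.127 ] [[0.4414, -0.2257]] [0.127]
ext yaw 79.40889956220559 tool yaw 79.90600460201509
```

>>> move_arm --pt "0 0 0 0 0 0" --pt "0 0 0 0 0 0"

```text
clock: 1.35
position: [0.5038, -0.2421, 0.1819]
ee_rot: [2.418, 2.004, -0.002]
force: [0.2, -0.3, -0.2]
width: 0.009
gripper_force: 0.0
```

>>> move_arm --pt "0.012 0.014 -0.03 0 0 0" --pt "0.012 0.014 -0.06 0 0 0" --pt "0.012 0.014 -0.09 0 0 0" --pt "0.012 0.014 -0.1 0 0 0" --pt "0.012 0.014 -0.1 0 0 0"

```text
clock: 1.85
position: [0.5125, -0.231, 0.1062]
ee_rot: [-2.418, -2.004, 0.002]
force: [0.0, -0.2, -0.3]
width: 0.005
gripper_force: 0.0
```

>>> move_arm --pt "0 0 -0.005 0 0 0" --pt "0 0 -0.01 0 0 0" --pt "0 0 -0.014 0 0 0" --pt "0 0 -0.018 0 0 0" --pt "0 0 -0.018 0 0 0"

```text
clock: 2.35
position: [0.5141, -0.23, 0.0934]
ee_rot: [2.416, 2.007, 0.0]
force: [0.9, -0.7, 3.0]
width: 0.004
gripper_force: 1.3
```

>>> move_arm --pt "0 0 -0.002 0 0 0" --pt "0 0 -0.003 0 0 0" --pt "0 0 -0.003 0 0 0" --pt "0 0 -0.003 0 0 0"

```text
clock: 2.75
position: [0.514, -0.2299, 0.0914]
ee_rot: [2.416, 2.007, 0.0]
force: [1.0, -2.2, 5.5]
width: 0.005
gripper_force: 2.5
```

```bash
python3 - <<'E'
from h import *
s=readout.observe();print(s['position'],s['force'])
p,d=get_image('top');cv2.imwrite('pics/top2.png',cv2.resize(p[170:285,280:430,::-1],None,fx=4,fy=4,interpolation=cv2.INTER_CUBIC))
E
```

```text
[ 0.51404093 -0.22988253  0.09135102] [ 1.0422433  -2.24086092  5.45074263]
```

View pics/top2.png

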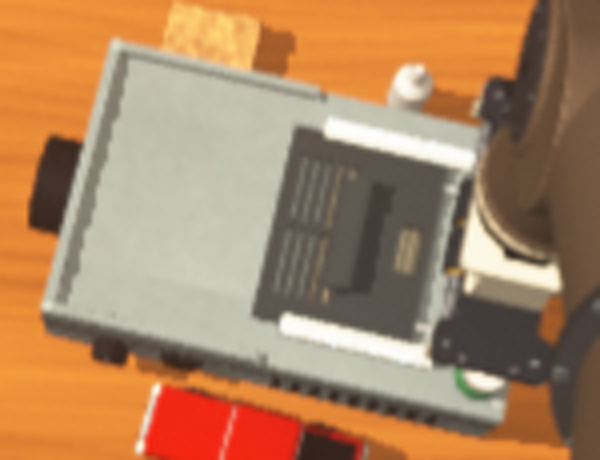

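The lid has kicked forward about 14 mm: its front now sticks out past the rails and the rear gap is visible at crop (445,270). Now I'll raise the tool, move it behind the rib and lower it.

>>> move_arm --pt "0 0 0.02 0 0 0" --pt "0 0 0.04 0 0 0" --pt "0.008 0.04 0.04 0 0 0" --pt "0.0167 0.083 0.04 0 0 0" --pt "0.0167 0.083 0.04 0 0 0"

```text
clock: 3.3
position: [0.527, -0.1614, 0.121]
ee_rot: [-2.408, -2.014, -0.004]
force: [-1.3, 0.9, -0.6]
width: 0.001
gripper_force: 0.0
```

>>> move_arm --pt "0 0 -0.012 0 0 0" --pt "0 0 -0.024 0 0 0" --pt "0 0 -0.031 0 0 0" --pt "0 0 -0.031 0 0 0"

```text
clock: 3.7
position: [0.525, -0.1682, 0.0962]
ee_rot: [-2.416, -2.005, 0.003]
force: [-0.2, 0.4, -0.1]
width: 0.004
gripper_force: 0.0
```

```bash
python3 - <<'E'
from h import *
s=readout.observe();print(s['position'],s['force'])
p,d=get_image('wrist');cv2.imwrite('pics/w2.png',p[:,:,::-1])
E
```

```text
[ 0.52499802 -0.16816214  0.09624877] [-0.16199483  0.42168608 -0.11236649]
```

View pics/w2.png

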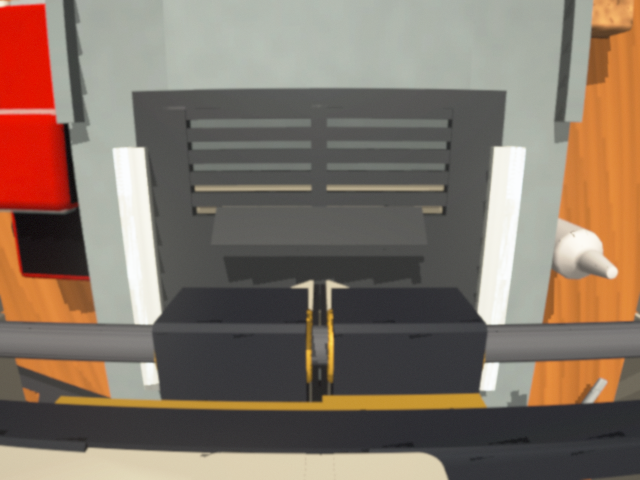

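The fingers are centred (column 320) behind the rib, whose top edge is at row 245. The plate between is flat and the force is zero. I'll push slowly.

>>> move_arm --pt "0.0025 0.013 0 0 0 0" --pt "0.005 0.026 0 0 0 0" --pt "0.0075 0.039 0 0 0 0" --pt "0.01 0.052 0 0 0 0" --pt "0.0123 0.065 0 0 0 0"

```text
clock: 4.25
position: [0.5358, -0.1175, 0.098]
ee_rot: [2.416, 2.008, 0.0]
force: [0.2, -1.9, 0.6]
width: 0.008
gripper_force: 0.4
```

>>> move_arm --pt "0.0025 0.013 0 0 0 0" --pt "0.005 0.026 0 0 0 0" --pt "0.0075 0.039 0 0 0 0" --pt "0.0088 0.047 0 0 0 0" --pt "0.0088 0.047 0 0 0 0"

```text
clock: 4.75
position: [0.5422, -0.082, 0.0977]
ee_rot: [-2.415, -2.009, -0.001]
force: [0.4, -0.8, -0.2]
width: 0.003
gripper_force: 0.0
```

```bash
python3 - <<'E'
from h import *
s=readout.observe();print(s['position'],s['force'])
p,d=get_image('top');cv2.imwrite('pics/top3.png',cv2.resize(p[170:285,280:430,::-1],None,fx=5,fy=5,interpolation=cv2.INTER_CUBIC))
E
```

```text
[ 0.54223704 -0.08199712  0.09772429] [ 0.42017757 -0.78299736 -0.17759273]
```

View pics/top3.png

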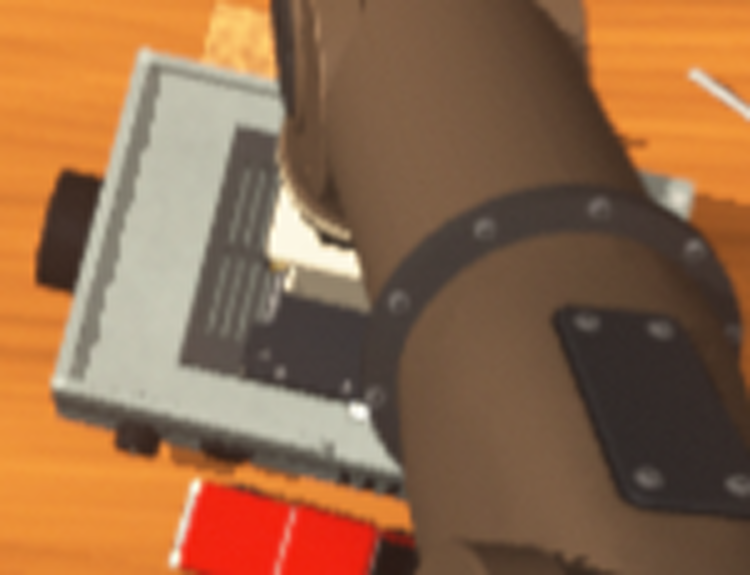

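The lid's front edge runs from crop (235,126) to (182,362), parallel to the deck's end edge.

```bash
python3 - <<'E'
from h import *
c,T=cam('top');x=np.array([.184,.983]);o=np.array([.5345,-.1075])
P=toplane(c,T,(np.array([(235,126),(182,362)])+.5)/5-.5+[280,170],.091)[:,:2]
print('front local x',(P-o)@x,'rear',(P-o)@x-.11)
E
```

```text
front local x [0.09814623 0.09501319] rear [-0.01185377 -0.01498681]
```

>>> move_arm --pt "0.002 0.011 0 0 0 0" --pt "0.004 0.022 0 0 0 0" --pt "0.006 0.033 0 0 0 0" --pt "0.008 0.044 0 0 0 0" --pt "0.008 0.044 0 0 0 0"

```text
clock: 5.3
position: [0.5484, -0.0484, 0.0978]
ee_rot: [-2.414, -2.01, -0.001]
force: [-0.3, 0.4, -0.3]
width: 0.007
gripper_force: 0.0
```

>>> move_arm --pt "0 0 0 0 0 0" --pt "-0.001 -0.008 0 0 0 0" --pt "-0.002 -0.012 0.02 0 0 0" --pt "-0.002 -0.012 0.07 0 0 0" --pt "-0.002 -0.012 0.13 0 0 0"

```text
clock: 5.8
position: [0.5451, -0.0607, 0.195]
ee_rot: [-2.416, -2.004, 0.004]
force: [0.7, 0.3, 0.4]
width: 0.004
gripper_force: 0.0
```

>>> move_arm --pt "0 -0.06 0.04 0 0 0" --pt "0 -0.12 0.07 0 0 0" --pt "0 -0.18 0.07 0 0 0" --pt "0 -0.24 0.07 0 0 0" --pt "0 -0.24 0.07 0 0 0"

```text
clock: 6.3
position: [0.5442, -0.249, 0.2474]
ee_rot: [2.426, 1.992, -0.006]
force: [-0.3, -0.4, 0.0]
width: 0.008
gripper_force: 0.0
```

```bash
python3 - <<'E'
from h import *
s=readout.observe();print(s['position'],s['force'])
p,d=get_image('scene');cv2.imwrite('pics/s4.png',p[:,:,::-1])
p,d=get_image('top');cv2.imwrite('pics/t4.png',cv2.resize(p[170:285,280:430,::-1],None,fx=5,fy=5,interpolation=cv2.INTER_CUBIC))
E
```

```text
[ 0.54421616 -0.24904126  0.24738617] [-0.33650047 -0.43593361  0.0380157 ]
```

View pics/s4.png

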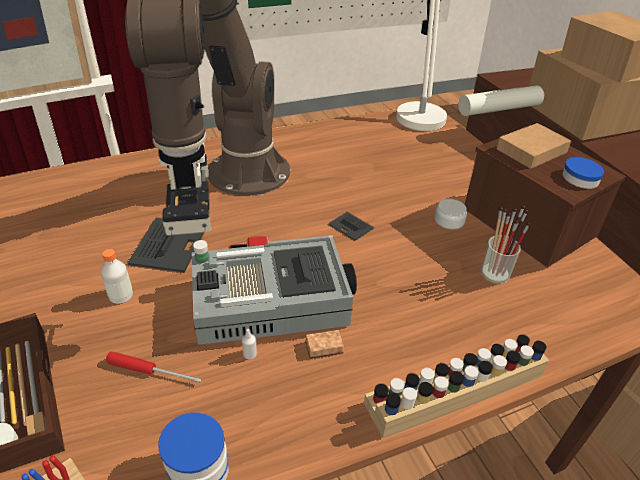

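View pics/t4.png

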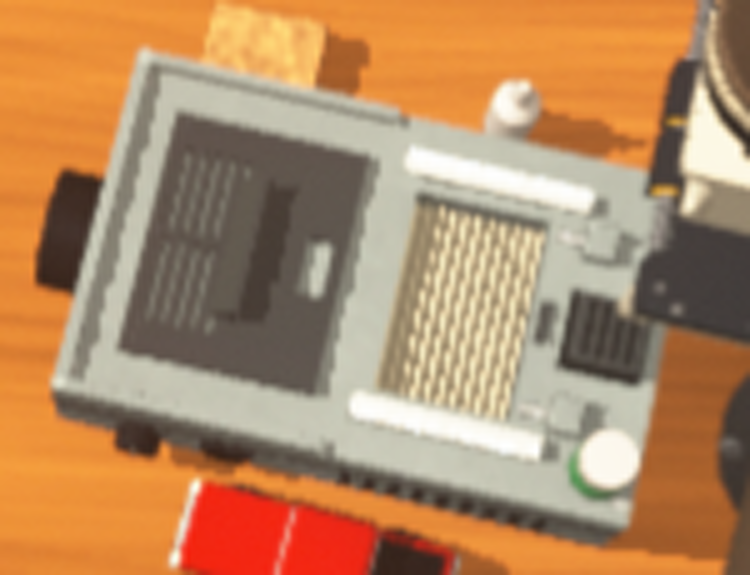

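The lid lies flat on the deck: its rear edge, crop (380,160) to (325,395), is clear of the rail ends at (405,160) and (350,400). The filter is exposed, the tab at (605,335) is back up, the bystanders haven't moved and the arm is clear.

```bash
python3 -c "
from cell import ticket;print(ticket.sign_off())"
```

```text
the job is handed in; nothing more can be done
None
```

The tab was pressed, the lid sprang free and was pushed about 20 mm past the rail ends; it lies flat on the deck with nothing else moved, and I handed the job in at about 6.4 s of the 38 s allowed (no verdict shown).

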